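Demagnetise the tweezers: set the strength dial and hold the enabling lever

ROBOT

A 6-joint arm with a two-finger parallel gripper is mounted at the origin on the work surface; the furniture and walls round the work are solid. World frame = base frame: x ahead of the robot, y to its left, z up, the work surface at z = 0. Lengths are in mm, angles in rad, forces in N, time in s.
With the tool pointing down it reaches from about 300 to 950 mm from the base axis. Payload 3.1 kg.
Tool frame: the origin (TCP) lies midway between the tips of the shut fingers; the grasp point (between the pads) lies 19 mm behind it; z points along the fingers, x is the direction in which the jaws open and shut, and the axes are right-handed (so a half turn about z gives the same grasp; the last joint's range is limited). The gripper opens to 85 mm and grips with 20 to 120 N. Pads are 22 mm wide; open, the fingers measure 114 mm over their backs; the gripper's body (76 mm by 85 mm) begins 54 mm behind the grasp point. The pads swing forward as they close: fully open they stand 13 mm farther back than shut.
Start: joints at [1.204, 0.308, 1.634, -0, 1.2, -0.07], TCP at [182.814, 597.671, 231.272] pointing down, gripper open.
Joint ranges: [-3.06, 3.06], [-0.79, 1.96], [0.05, 2.63], [-1.19, 4.34], [0.05, 2.64], [-2.94, 2.94]. Speed limits (rad/s): [2.79, 2.79, 3.14, 3.14, 3.14, 3.14].

INTERFACE

Orientations are given as [roll, pitch, yaw] about the fixed x, y, z axes, in that order (R = Rz(yaw) Ry(pitch) Rx(roll)).
In Python, from station import robot gives the robot as it stands. The module is installed in compiled form; this text tells all that it offers.
- The arm moves only by the tool jog_arm, never from a script. Its argument "commands" is a list of rows, each a list of 3 entries, a list of its own where there are three numbers: the shift along the tool's x, y, z in mm, then the turn, a rotation vector about the tool's x, y, z in rad, then the closure, from 0 (fully open) to 1 (shut). A call has 1 to 10 rows; each row is the pose to reach, as a shift and turn from the pose commanded when the call began, along the tool's axes at that moment; what a row does not reach only later rows make up. A row lasts 1/8 s, in which the tool goes at most 62.5 mm and 10.7 degrees, less where a joint would pass 70% of its speed; a pose out of reach is approached as far as the arm can. A call with a gripper value outside its range is refused whole. The fingers move at their own pace and stop on an object; "force" is the grip in N (left out, the last holds). Time passes only in rows, so rows that repeat a pose let the fingers close. It gives the time, the measured TCP pose, the force and the opening at its end, in the units of the state.
- robot.state(): the state, without advancing time (a new reading comes with each control period).
- robot.capture(name): name is "side" or "top" or "wrist"; returns a dict with "pixels" (384x512x3 uint8, blue, green, red), "mtx" (3x3 intrinsics, pixels), "rvec" (rotation vector, rad) and "tvec" (3), from world to camera coordinates, as OpenCV has them; the wrist camera has in their place "tool_from_camera" (4x4, takes a point from camera to tool coordinates, whose origin is the TCP and whose axes are the tool frame's). Camera axes: x right, y down, z forward; pixel columns grow to the right and rows downward; lengths in mm; the calibration is good to about 2 mm. A picture is of the moment at which its call begins: read the wrist's pose just before it. There is no depth.
- robot.close_job(): hands the job in, once; it reports no verdict.
The state is a dict: "time_s": time; "joint_pos": joint angles; "qd": joint speeds; "joint_efforts": joint torques, N m; "position": TCP position; "eef_rot": TCP orientation; "ft_force": force on the tool from outside, world axes, zero at the start; "wrist_torque": the same for the moment, N m; "gripper_width": opening from 0.0 (shut) to 1.0 (fully open).
Only numpy, scipy, OpenCV 4.12 (cv2) and the standard library are available. Lean on these libraries where they do the work, as an engineer would, in place of code of your own. Each camera call takes 0.05 s, during which the arm holds its last target.

TASK

The tweezers on the pad of the bench demagnetiser are to be demagnetised. With the spring lever still up, turn the grey strength dial until its white pointer stands at the red marker, then press the yellow paddle of the spring lever down to about level, so that the lever's black pointer is in the green band, never down into the bottom of its travel (which trips the unit out), and finish while still pressing and holding it there: do not let go. Leave the tweezers on the pad and do not disturb the loupe, pill box and setting die standing around.

Things in the scene. Friction and masses are not known exactly. Their poses are not given: they have to be found in the camera images.
- demag_unit: bench demagnetiser, grey flat box 170 x 220 x 50 mm (its x, y, z), fixed to the worktop; origin at the centre of its underside; -x is the operator's front, +y his left. On its top: dial at (0, 62) mm, felt pad with tweezers at (0, -20) mm, spring lever along x at y = -75 mm
- dial (a joint): angle of the strength dial, rad: 0 = pointer straight away from the operator (+x of the unit), positive is clockwise seen from above, range -2 to 2; it stays where it is left (friction 0.04 N m)
- marker (a joint): angle of the red marker on the dial's scale in the same sense and zero as joint dial; it cannot be touched or moved. The dial is set when dial equals marker
- dial_grip (a point): on the dial's axis, 78 mm above the worktop (28 mm above the unit's top), the height to grip. The dial has a round skirt, 50 mm diameter, its top 8 mm above the unit's top, and on it a grip bar 46 mm long, 14 mm wide, 8 to 40 mm above the unit's top. The bar lies along the pointer (the point's x axis, white line at the +x end)
- dial_pointer (a point): end of the dial's white pointer, 30 mm from the dial's axis
- red_marker (a point): the red marker of the dial scale, taken at 30 mm from the dial's axis and at the pointer's height; the pointer end meets it when the dial is set (the red tab itself reaches out to 45 mm)
- lever (a joint): angle of the spring lever, rad: 0 = up at rest, raised 0.30 rad above level; grows as the paddle is pressed down; 0.30 = level; end stop 0.55. Green band 0.21 to 0.39; above 0.47 the unit trips. The spring pushes back with about 3.3 N at the paddle at rest, 5.8 N at level, 7.8 N at the bottom
- paddle_top (a point): centre of the top face of the yellow paddle (32 x 30 mm) at the lever's free end; moves with the lever. It is 122 mm from the hinge axis along the lever and 8 mm above the lever's centre line; with the lever level it is 103 mm above the worktop, at rest about 139 mm
- lever_hinge (a point): point on the lever's hinge axis, 95 mm above the worktop; the axis is level along the unit's y, the lever points from it to the unit's -x. To the lever's right stands a dark plate with a curved white-green-red strip, up to 122 mm above the worktop, within 75 mm of the hinge axis
- steel_tweezers: steel tweezers, 124 x 12 x 8 mm, lying on the blue pad along the unit's x; origin at the middle of the underside
- loupe: black watchmaker's loupe, 35 x 35 x 39 mm, standing on the worktop; origin at the centre of its underside
- pill_box: beige round box, 42 x 42 x 20 mm, standing on the worktop; origin at the centre of its underside
- setting_die: brown-grey stepped round die, 30 x 30 x 18 mm, standing on the worktop; origin at the centre of its underside

How it is judged (in metres and radians):
On the way:
1. the dial's pointer stands at the red marker (within 8 degrees) and is still, with the lever up (horizontal distance between dial_pointer and red_marker below 0.0042 m and value of joint lever below 0.1 rad and velocity of joint dial between -0.05 and 0.05 rad/s), for 0.2 s.
At the end, for the whole second after the job is handed in: the dial's pointer is within 8 degrees of the red marker, the lever is held in the green band (0.21 to 0.39 rad, about 10 mm either way at the paddle) by the robot pressing on it with more than 1 N, and the tweezers still lie on the pad (horizontal distance between dial_pointer and red_marker below 0.0042 m and value of joint lever between 0.21 and 0.39 rad and contact force between any of the fingers, the arm and lever above 1 N and height (world z) of steel_tweezers above 0.05 m); the arm keeps its last pose, push and grip.
It fails at once if the lever is pressed down beyond 0.47 rad (the unit trips) (value of joint lever above 0.47 rad).
It fails at once if the tweezers are moved by more than 20 mm (distance of steel_tweezers from where it was at the start of the episode above 0.02 m).
It fails at once if the loupe, pill box or setting die is moved by more than 20 mm or tipped (distance of any of loupe, pill_box, setting_die from where it was at the start of the episode above 0.02 m or angle between any of loupe, pill_box, setting_die's own z axis and vertical above 0.5 rad).
It also fails if it takes over 40 s, if anything falls off the work surface, if the arm or the gripper's body presses on something with over 40 N, if the wrist force passes 120 N, or if a joint passes its speed limit or range.

## Working session

There is one attempt and no reset: what is moved stays moved. The work goes in short steps, Python scripts to look and compute and a tool call to move; the robot and the scene stay as the last step left them, time stands still between calls to the robot, and variables do not carry over. Pictures are saved under pics/ and viewed, and the job is handed in when it is done.

Besides the shell and the picture viewer there is one more tool, called after "Call:" as name(argument=value, ...), one argument or row to a line, values as JSON. jog_arm: Moves the arm, as the interface text tells. Its arguments: {"type":"object","properties":{"commands":{"type":"array"},"force":{"type":"number"}},"required":["commands"]}

```bash
mkdir -p pics
cat > h.py <<'E'
import numpy as np,cv2,pickle
from station import robot
def cap(n,f):
    s=robot.state(); c=robot.capture(n); c['state']=s
    cv2.imwrite(f'pics/{f}.png',c['pixels']); pickle.dump(c,open(f'pics/{f}.pkl','wb')); return c
def load(f): return pickle.load(open(f'pics/{f}.pkl','rb'))
def ray(c,uv):
    R=cv2.Rodrigues(np.array(c['rvec'],float))[0];t=np.array(c['tvec'],float).ravel()
    d=R.T@np.linalg.inv(c['mtx'])@np.array([uv[0],uv[1],1.]);return -R.T@t,d
def atz(c,uv,z):
    o,d=ray(c,uv);return o+d*(z-o[2])/d[2]
def proj(c,p):
    return cv2.projectPoints(np.array(p,float).reshape(-1,3),np.array(c['rvec'],float),np.array(c['tvec'],float),np.array(c['mtx'],float),None)[0].reshape(-1,2)
E
python3 - <<'E'
from h import *
print(robot.state())
for n in('side','top','wrist'):
    c=cap(n,n+'0'); print(n,c['mtx'],c.get('rvec'),c.get('tvec'),c.get('tool_from_camera'))
E
```

```text
{'time_s': 0.0, 'joint_pos': array([ 1.20432019e+00,  3.09041575e-01,  1.63518181e+00, -2.58546995e-05,
        1.19966942e+00, -6.97130707e-02]), 'qd': array([ 2.30167999e-03,  2.96402479e-04,  3.48437043e-04, -2.27182959e-05,
       -1.99507692e-03,  3.55349995e-04]), 'joint_efforts': array([ 1.53580559e-04, -4.15259635e+01, -2.76665139e+01, -5.60168360e-05,
        1.01874463e-02,  7.71166331e-07]), 'position': array([182.51589619, 596.90718673, 230.02654033]), 'eef_rot': array([-3.14145645e+00,  2.29624301e-03,  1.27404283e+00]), 'ft_force': array([-0.51880911, -1.14242594, -0.73783259]), 'wrist_torque': array([-0.00907316, -0.02947019,  0.05767842]), 'gripper_width': 0.998015024277684}
side [[443.8090327    0.         247.41339313]
 [  0.         443.8090327  195.3574742 ]
 [  0.           0.           1.        ]] [ 0.47381949 -2.63694811  1.28551447] [409.8557834  336.6804701  610.01193165] None
top [[361.86882166   0.         253.93755751]
 [  0.         361.86882166 193.54254267]
 [  0.           0.           1.        ]] [ 2.20348682 -1.9631584   0.23055749] [-262.18849525  525.1484778   826.8923697 ] None
wrist [[273.25375594   0.         262.46201004]
 [  0.         273.25375594 191.73420044]
 [  0.           0.           1.        ]] None None [[ 9.99998546e-01  1.63821095e-03 -4.73768679e-04  4.45619673e-02]
 [-1.39069191e-03  9.44178697e-01  3.29430803e-01 -8.47425596e+01]
 [ 9.86999444e-04 -3.29429665e-01  9.44179602e-01 -1.43330049e+02]
 [ 0.00000000e+00  0.00000000e+00  0.00000000e+00  1.00000000e+00]]
```

View pics/side0.png

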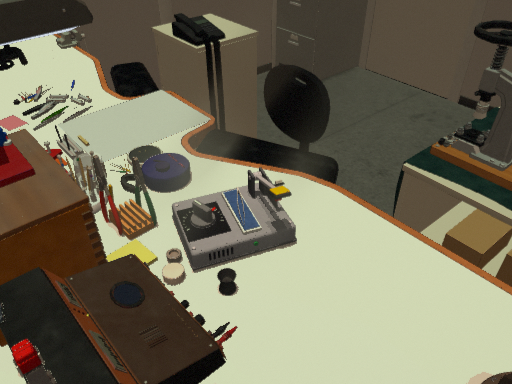

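View pics/top0.png

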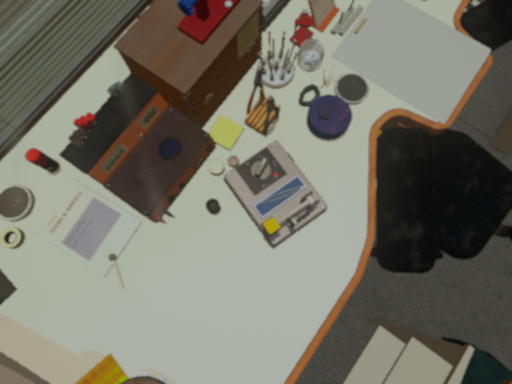

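View pics/wrist0.png

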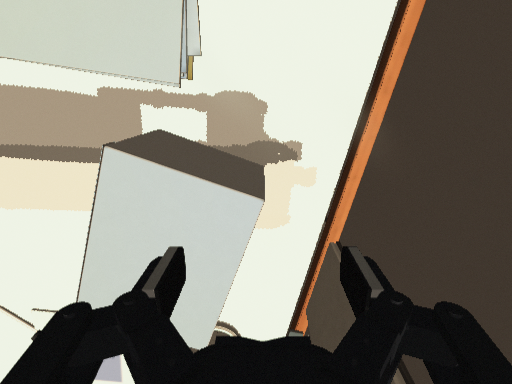

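Run:
```python
from h import *
c=load('top0');im=c['pixels'][130:255,195:335];cv2.imwrite('pics/topz.png',cv2.resize(im,None,fx=4.5,fy=4.5,interpolation=cv2.INTER_CUBIC))
c=load('side0');im=c['pixels'][160:300,150:310];cv2.imwrite('pics/sidez.png',cv2.resize(im,None,fx=4,fy=4,interpolation=cv2.INTER_CUBIC))
c=load('top0')
for uv in[(271,142),(327,207),(274,245),(223,177)]:print(atz(c,uv,50))
for uv in[(0,0),(511,0),(511,383),(0,383)]:print(atz(c,uv,0))
c=load('side0')
print(proj(c,[[0,0,0],[182,597,230],[182,597,0]]),proj(load('top0'),[[0,0,0],[182,597,230]]))
```

```text
[ 695.92441964 -227.60421873   50.        ]
[ 541.48958297 -382.76873241   50.        ]
[ 433.61645299 -262.41446353   50.        ]
[ 588.54826528 -117.1819407    50.        ]
[1080.46038007  639.41687366    0.        ]
[1252.92730198 -899.38809279    0.        ]
[ 184.10289808 -845.54748601    0.        ]
[ 44.75795044 340.51304225   0.        ]
[[ 545.60050938  440.30650881]
 [ 383.84549875 2695.11385064]
 [ 303.57389834 1475.0237916 ]] [[ 139.19730194  423.36067599]
 [-200.45067464  317.94464601]]
```

View pics/topz.png

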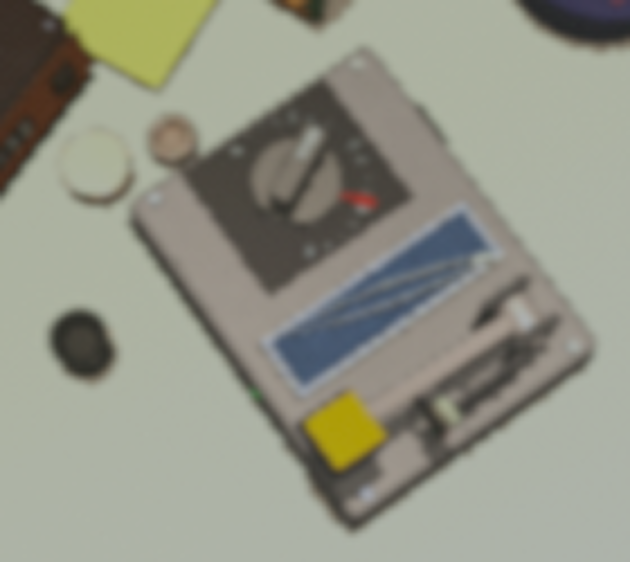

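View pics/sidez.png

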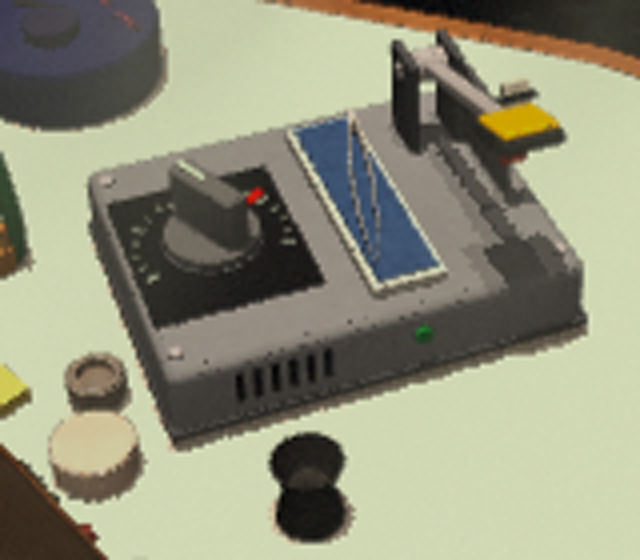

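```bash
cat > fit.py <<'E'
from h import *
from scipy.optimize import least_squares
t=load('top0');s=load('side0')
T=lambda u,v:(u/4.5+195-.4,v/4.5+130-.4)
S=lambda u,v:(u/4+150-.4,v/4+160-.4)
L=np.array
def pad(a):return [95+0-122*np.cos(.3)]
# hinge x unknown: lever hx
obs=[(t,(85,110,50),T(365,45)),(t,(85,-110,50),T(594,352)),(t,(-85,-110,50),T(350,526)),(t,(-85,110,50),T(132,208)),
(s,(85,110,50),S(90,178)),(s,(-85,110,50),S(172,382)),(s,(-85,-110,50),S(583,265)),(t,(0,62,58),T(296,180))]
def w(p,X):
    c,n=np.cos(p[2]),np.sin(p[2]);return L([p[0]+c*X[0]-n*X[1],p[1]+n*X[0]+c*X[1],X[2]])
def f(p): return np.concatenate([proj(c,w(p,X))[0]-uv for c,X,uv in obs])
if __name__=='__main__':
    r=least_squares(f,[565,-248,-.9+.0],loss='soft_l1');print(r.x,r.fun.reshape(-1,2).round(1))
    p=r.x;np.save('pose.npy',p)
    print('dial',w(p,(0,62,78)))
    for n,c,uv,z in[('red t',t,T(360,200),50),('tip bar',t,T(315,130),90),('bar other end',t,T(283,205),90),('paddle',t,T(344,431),139),('paddle s',s,S(521,122),139),('hinge',t,T(522,312),100),('loupe',t,T(82,343),39),('pill',t,T(97,164),20),('die',t,T(173,138),18),('red s',s,S(256,196),50)]:
        q=atz(c,uv,z);d=q[:2]-p[:2];cc,n_=np.cos(p[2]),np.sin(p[2]);u=L([cc*d[0]+n_*d[1],-n_*d[0]+cc*d[1]]);print(n,q.round(0),'unit',u.round(1),'dialang',-np.arctan2(u[1]-62,u[0]))
E
python3 fit.py
```

```text
[ 565.81521849 -248.24933629   -0.84381305] [[-0.1 -0.2]
 [ 1.2 -0.2]
 [-0.5  1. ]
 [-3.  -0.2]
 [-1.2 -2.7]
 [-0.9 -1.1]
 [ 2.4 -0.9]
 [-0.9  1.5]]
dial [ 612.14055005 -207.04298173   78.        ]
red t [ 611. -246.   50.] unit [28.2 35.6] dialang 0.7530776003160957
tip bar [ 635. -217.   90.] unit [22.6 73. ] dialang -0.45369276204066267
bar other end [ 591. -204.   90.] unit [-15.9  48.4] dialang 2.433864055137616
paddle [ 466. -248.  139.] unit [-66.3 -74.3] dialang 2.0231922769297457
paddle s [ 463. -243.  139.] unit [-71.9 -73.5] dialang 2.058464760756294
hinge [ 545. -335.  100.] unit [ 50.7 -72.9] dialang 1.2115545036561712
loupe [ 514. -101.   39.] unit [-144.6   59.6] dialang 3.124784204017968
pill [625. -91.  20.] unit [-78.1 148.1] dialang -2.307287011684486
die [ 646. -133.   18.] unit [-32.5 136.5] dialang -1.9823113590072732
red s [ 608. -248.   50.] unit [27.2 31.7] dialang 0.8391747486612298
```

Run:
```python
from h import *
t=load('top0');s=load('side0')
a=np.array([182,597,200.]);b=np.array([612,-207,200.])
for k in np.linspace(0.3,1,8):
    p=a+(b-a)*k;print(p.round(),proj(t,p).round()[0],proj(s,p).round()[0],'ground',proj(t,[p[0],p[1],0]).round()[0],proj(s,[p[0],p[1],0]).round()[0])
for n,u in [('dev',(212,135)),('dev',(165,218)),('dev',(60,155)),('dev',(130,75)),('red',(40,160)),('cab',(117,45)),('cab',(195,118)),('cab',(262,30))]:print(n,u,[atz(t,u,z).round() for z in(0,100,200)])
```

```text
[311. 356. 200.] [-39. 263.] [234. 646.] ground [ 24. 267.] [240. 680.]
[354. 275. 200.] [  6. 246.] [223. 499.] ground [ 59. 254.] [231. 563.]
[397. 195. 200.] [ 51. 230.] [215. 398.] ground [ 94. 241.] [224. 476.]
[440. 115. 200.] [ 94. 213.] [210. 324.] ground [128. 228.] [219. 407.]
[483.  34. 200.] [137. 197.] [206. 268.] ground [162. 215.] [214. 352.]
[526. -46. 200.] [179. 182.] [202. 224.] ground [195. 202.] [211. 307.]
[ 569. -127.  200.] [220. 166.] [200. 188.] ground [227. 190.] [208. 270.]
[ 612. -207.  200.] [260. 151.] [197. 158.] ground [259. 178.] [205. 238.]
dev (212, 135) [array([718., -65.,   0.]), array([678., -82., 100.]), array([ 637., -100.,  200.])]
dev (165, 218) [array([476.,  24.,   0.]), array([461.,  -3., 100.]), array([447., -31., 200.])]
dev (60, 155) [array([614., 337.,   0.]), array([584., 276., 100.]), array([555., 215., 200.])]
dev (130, 75) [array([874., 196.,   0.]), array([817., 150., 100.]), array([759., 104., 200.])]
red (40, 160) [array([593., 387.,   0.]), array([566., 321., 100.]), array([539., 255., 200.])]
cab (117, 45) [array([967., 253.,   0.]), array([899., 201., 100.]), array([832., 149., 200.])]
cab (195, 118) [array([763., -10.,   0.]), array([717., -34., 100.]), array([672., -57., 200.])]
cab (262, 30) [array([1065., -164.,    0.]), array([ 987., -171.,  100.]), array([ 909., -178.,  200.])]
```

Call:
jog_arm(
  commands=[
    [[0, 0, -60], [0, 0, 0], 0],
    [[-60, 60, -90], [0, 0, 0], 0],
    [[-320, 290, -90], [0, 0, 0], 0],
    [[-320, 290, -90], [0, 0, 0], 0],
    [[-320, 290, -90], [0, 0, 0], 0],
    [[-320, 290, -90], [0, 0, 0], 0],
    [[-320, 290, -90], [0, 0, 0], 0],
    [[-320, 290, -90], [0, 0, 0], 0],
    [[-320, 290, -90], [0, 0, 0], 0],
  ],
)

```text
time_s: 1.27
position: [367.9, 203.3, 321.3]
eef_rot: [3.141, 0.001, 1.266]
ft_force: [0.2, 0.2, -0.8]
gripper_width: 1.0
```

Call:
jog_arm(
  commands=[
    [[-324, 355, 0], [0, 0, 0], 0],
    [[-324, 355, 0], [0, 0, 0], 0],
    [[-324, 355, 0], [0, 0, 0], 0],
    [[-324, 355, 0], [0, 0, 0], 0],
    [[-324, 355, 0], [0, 0, 0], 0],
    [[-324, 355, 0], [0, 0, 0], 0],
    [[-324, 355, 0], [0, 0, 0], 0],
    [[-324, 355, 60], [0, 0, 0], 0],
    [[-324, 355, 100], [0, 0, 0], 0],
    [[-324, 355, 100], [0, 0, 0], 0],
  ],
)

```text
time_s: 2.52
position: [607.9, -204.4, 214.9]
eef_rot: [-3.129, -0.002, 1.274]
ft_force: [0.0, 0.6, -0.6]
gripper_width: 0.999
```

Run:
```python
from h import *
c=cap('wrist','w1');print(c['state']['position'],c['state']['eef_rot'],c['state']['qd'].round(2))
```

```text
[ 607.94420405 -204.38452203  214.85640947] [-3.12878168e+00 -1.81968728e-03  1.27425948e+00] [ 0.01 -0.07 -0.07  0.    0.02  0.  ]
```

View pics/w1.png

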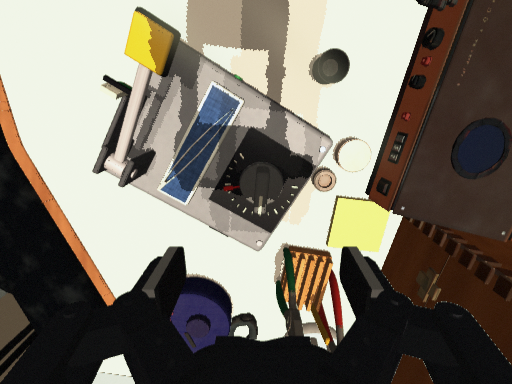

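```bash
cat >> h.py <<'E'
from scipy.spatial.transform import Rotation as Ro
def wcam(c):
    s=c['state'];T=np.eye(4);T[:3,:3]=Ro.from_euler('xyz',s['eef_rot']).as_matrix();T[:3,3]=s['position']
    M=np.linalg.inv(T@c['tool_from_camera']);c['rvec']=cv2.Rodrigues(M[:3,:3])[0].ravel();c['tvec']=M[:3,3];return c
E
python3 - <<'E'
from h import *
c=wcam(cap('wrist','w2'));print(c['state']['position'],c['state']['eef_rot'],c['state']['qd'].round(2),c['state']['time_s'])
im=c['pixels'][0:260,80:370];cv2.imwrite('pics/w2z.png',cv2.resize(im,None,fx=2.3,fy=2.3,interpolation=cv2.INTER_CUBIC))
im=c['pixels'][130:240,200:320];cv2.imwrite('pics/w2d.png',cv2.resize(im,None,fx=5,fy=5,interpolation=cv2.INTER_CUBIC))
E
```

```text
[ 610.05543422 -204.88769043  218.69623025] [-3.13545821e+00 -1.21786500e-03  1.27483159e+00] [ 0.01 -0.06 -0.06 -0.   -0.01 -0.  ] 2.575
```

View pics/w2z.png

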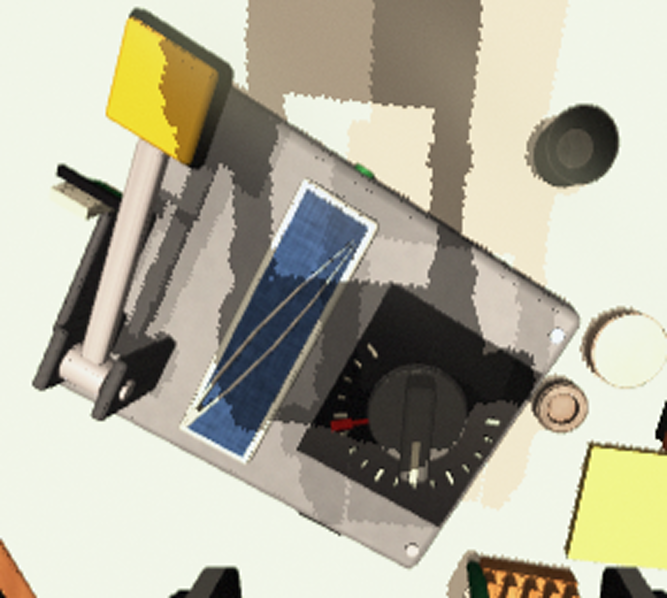

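View pics/w2d.png

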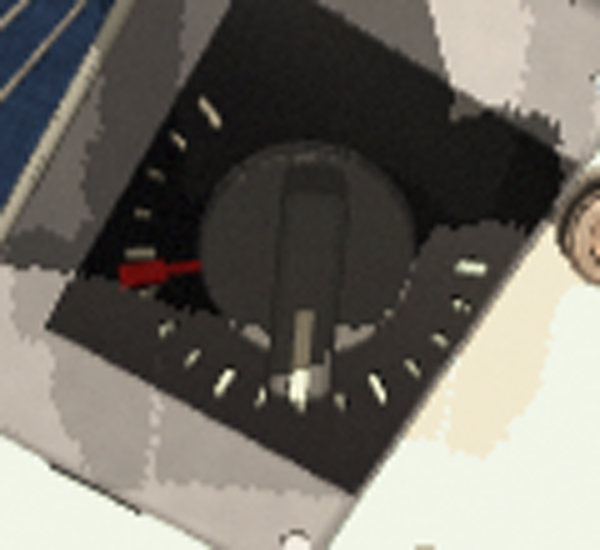

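Run:
```python
from h import *
from scipy.optimize import least_squares
c=wcam(load('w2'))
A=lambda u,v:((u+.5)/2.3+80-.5,(v+.5)/2.3-.5)
D=lambda u,v:((u+.5)/5+200-.5,(v+.5)/5+130-.5)
p=np.load('pose.npy')
obs=[((85,110,50),A(413,569)),((-85,110,50),A(583,312)),((0,62,58),D(308,248)),((62,-20-18,50),None)]
q0=np.array([*p]);
def w(p,X):
    cc,n=np.cos(p[2]),np.sin(p[2]);return np.array([p[0]+cc*X[0]-n*X[1],p[1]+n*X[0]+cc*X[1],X[2]])
o=[x for x in obs if x[1]]
f=lambda q:np.concatenate([proj(c,w(q,X))[0]-uv for X,uv in o])
r=least_squares(f,p);print(p,r.x,r.fun.round(1));p=r.x;np.save('pose2.npy',p)
def U(q):
    d=q[:2]-p[:2];cc,n=np.cos(p[2]),np.sin(p[2]);return np.array([cc*d[0]+n*d[1],-n*d[0]+cc*d[1]])
print('dial',w(p,(0,62,78)))
for n,uv,z in[('skirt',D(308,248),58),('red out',D(120,272),50.5),('red in',D(203,265),50.5),('white out',D(300,385),90),('white in',D(303,312),90),('bar far end',D(316,165),90),('tick0?',D(301,407),50.5),('tick',D(225,382),50.5),('tick',D(470,267),50.5),('tick',D(210,112),50.5),('tick',D(378,388),50.5),('paddle',A(160,80),139),('hinge',A(88,375),103)]:
    q=atz(c,uv,z);u=U(q);print(n,q.round(1),u.round(1),'ang',round(-np.arctan2(u[1]-62,u[0]),3),np.hypot(u[0],u[1]-62).round(1))
```

```text
[ 565.81521849 -248.24933629   -0.84381305] [ 567.82723931 -251.07523561   -0.82221603] [-0.1  1.9  1.3 -0.7 -1.3 -0.6]
dial [ 613.25190224 -208.87807933   78.        ]
skirt [ 614.4 -207.7   58. ] [-0.1 63.6] ang -1.648 1.7
red out [ 609.1 -253.1   50.5] [29.6 28.9] ang 0.842 44.4
red in [ 613.2 -233.5   50.5] [18.  45.2] ang 0.75 24.7
white out [ 634.3 -215.4   90. ] [19.1 73. ] ang -0.522 22.0
white in [ 618.6 -209.9   90. ] [ 4.4 65.2] ang -0.63 5.5
bar far end [ 589.2 -198.1   90. ] [-24.3  51.7] ang 2.739 26.4
tick0? [ 655.1 -221.9   50.5] [38.  83.8] ang -0.52 43.8
tick [ 643.3 -237.9   50.5] [41.7 64.3] ang -0.055 41.7
tick [ 632.2 -172.7   50.5] [-13.6 100.5] ang -1.911 40.8
tick [ 578.8 -220.4   50.5] [-15.   28.9] ang 1.997 36.3
tick [ 655.8 -202.3   50.5] [24.1 97.6] ang -0.976 43.0
paddle [ 464.4 -246.1  139. ] [-74.1 -72.4] ang 2.075 153.5
hinge [ 545.7 -331.6  103. ] [ 43.9 -71. ] ang 1.252 140.0
```

Call:
jog_arm(
  commands=[
    [[-1, 2, 60], [0, 0, 0.065], 0.4],
    [[-1, 2, 110], [0, 0, 0.065], 0.4],
    [[-1, 2, 140], [0, 0, 0.065], 0.4],
    [[-1, 2, 155], [0, 0, 0.065], 0.4],
    [[-1, 2, 155], [0, 0, 0.065], 0.4],
    [[-1, 2, 155], [0, 0, 0.065], 0.4],
  ],
  force=30,
)

```text
time_s: 3.38
position: [615.1, -208.9, 69.1]
eef_rot: [3.137, 0.0, 1.209]
ft_force: [-0.1, 0.7, 0.1]
gripper_width: 0.601
```

Run:
```python
from h import *
c=wcam(cap('wrist','w3'));print(c['state']['position'],c['state']['eef_rot'],c['state']['qd'].round(2),c['state']['time_s'])
c=cap('side','s3');im=c['pixels'][130:280,140:310];cv2.imwrite('pics/s3z.png',cv2.resize(im,None,fx=4,fy=4,interpolation=cv2.INTER_CUBIC))
```

```text
[ 615.05449081 -208.87991286   69.10987493] [3.13679100e+00 1.10501943e-04 1.20937691e+00] [-0. -0.  0. -0. -0. -0.] 3.375
```

View pics/w3.png

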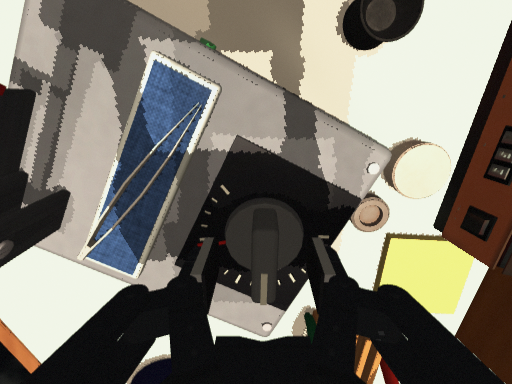

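View pics/s3z.png

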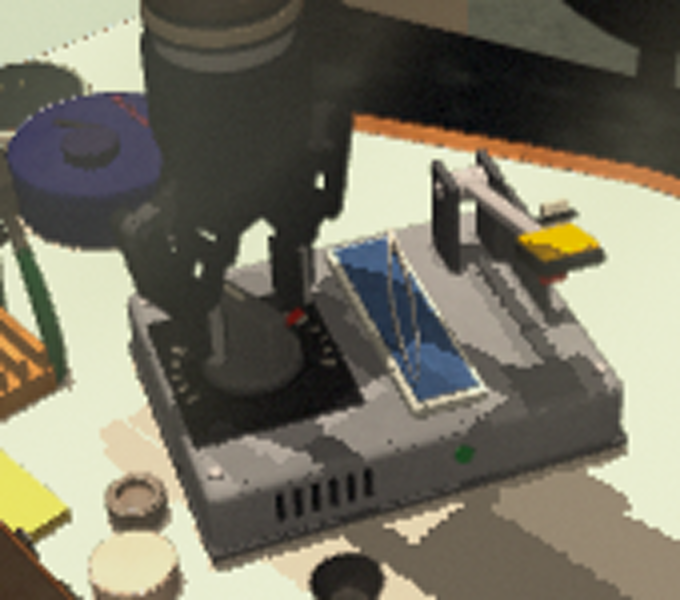

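Call:
jog_arm(
  commands=[
    [[0, 0, 6], [0, 0, 0], 0.4],
    [[0, 0, 7], [0, 0, 0], 0.4],
    [[0, 0, 7], [0, 0, 0], 1],
    [[0, 0, 7], [0, 0, 0], 1],
    [[0, 0, 7], [0, 0, 0], 1],
    [[0, 0, 7], [0, 0, 0], 1],
    [[0, 0, 7], [0, 0, 0], 1],
    [[0, 0, 7], [0, 0, 0], 1],
  ],
  force=30,
)

```text
time_s: 4.47
position: [613.0, -207.5, 59.4]
eef_rot: [-3.141, -0.001, 1.209]
ft_force: [-0.3, 5.3, 1.7]
gripper_width: 0.159
```

Run:
```python
from h import *
c=wcam(cap('wrist','w4'));s=c['state'];print(s['position'],s['eef_rot'],s['ft_force'],s['wrist_torque'],s['gripper_width'])
im=c['pixels'][120:330,140:390];cv2.imwrite('pics/w4z.png',cv2.resize(im,None,fx=2.8,fy=2.8,interpolation=cv2.INTER_CUBIC))
```

```text
[ 613.00919335 -207.48858936   59.36947934] [-3.14119848e+00 -1.18666117e-03  1.20881635e+00] [-0.31156126  5.34161873  1.6578507 ] [ 0.84803814 -0.07873253 -0.00566997] 0.15865137290608108
```

View pics/w4z.png

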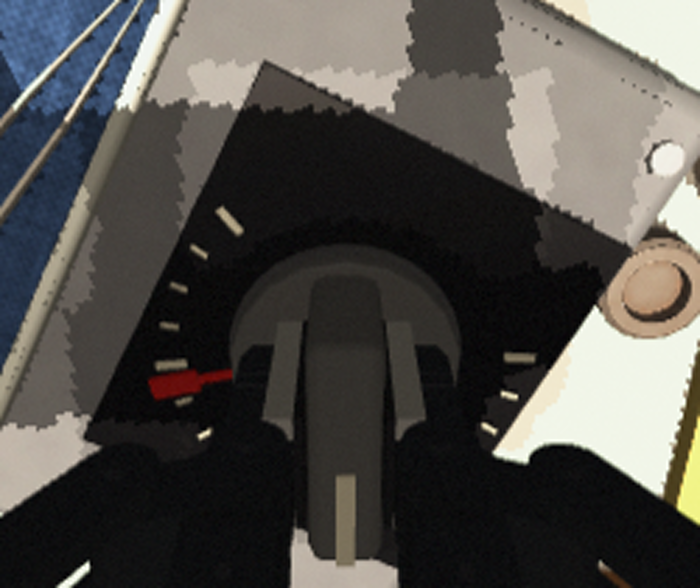

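Run:
```python
from h import *
from scipy.optimize import least_squares
W=lambda u,v:((u+.5)/2.8+140-.5,(v+.5)/2.8+120-.5)
D=lambda u,v:((u+.5)/5+200-.5,(v+.5)/5+130-.5)
for nm,G,ticks,red in[('w4',W,[(2,(229,221)),(1.75,(199,252)),(1.5,(178,288)),(1.25,(169,326)),(1,(171,365)),(.75,(183,402)),(.5,(204,434)),(-2,(519,357)),(-1.75,(509,396)),(-1.5,(488,429))],[(150,385),(175,384),(232,375)]),
  ('w2',D,[(2,(210,112)),(1.75,(178,141)),(1.5,(156,175)),(1.25,(142,212)),(1,(140,253)),(.5,(166,329)),(.25,(192,359)),(0,(225,382)),(-.25,(260,396)),(-.75,(340,403)),(-1,(377,388)),(-1.25,(412,369)),(-1.5,(440,341)),(-1.75,(461,305)),(-2,(470,267))],[(120,274),(145,271),(203,265)])]:
    c=wcam(load(nm));P=np.array([atz(c,G(*uv),50.5)[:2] for a,uv in ticks]);a=np.array([x[0] for x in ticks])
    f=lambda q:(P-np.c_[q[0]+q[3]*np.cos(q[2]-a),q[1]+q[3]*np.sin(q[2]-a)]).ravel()
    r=least_squares(f,[613,-208,-.83,41]);print(nm,r.x,np.abs(r.fun).max(),r.fun.std())
    for uv in red:
        d=atz(c,G(*uv),50.5)[:2]-r.x[:2];th=np.arctan2(d[1],d[0]);print('world',th.round(3),'dial ang',(r.x[2]-th).round(3),np.hypot(*d).round(1))
```

```text
w4 [ 616.87602352 -208.76403847   -0.8385476    39.72495757] 0.35726050067478354 0.11893953572636555
world -1.735 dial ang 0.896 45.6
world -1.713 dial ang 0.874 39.9
world -1.692 dial ang 0.854 26.5
w2 [ 616.72747388 -208.70448246   -0.83982693   39.6522989 ] 0.6486721064029553 0.22781848696628004
world -1.73 dial ang 0.89 45.1
world -1.728 dial ang 0.888 39.1
world -1.711 dial ang 0.871 25.1
```

Run:
```python
from h import *
W=lambda u,v:((u+.5)/2.8+140-.5,(v+.5)/2.8+120-.5)
c=wcam(load('w4'))
a=atz(c,W(346,278),90);b=atz(c,W(346,562),90);print(a,b,(a+b)/2,np.hypot(*(b-a)[:2]),np.arctan2(*(b-a)[1::-1]))
for uv in[(346,470),(346,565)]:print(atz(c,W(*uv),90))
print(proj(c,[[613,-207.5,90],[616.8,-208.7,90]]), W(346,420))
```

```text
[ 582.88099923 -195.70840816   90.        ] [ 637.32124837 -216.17741354   90.        ] [ 610.1011238  -205.94291085   90.        ] 58.16116322318613 -0.35963859212492666
[ 617.92851979 -208.88593579   90.        ]
[ 637.98641222 -216.4275087    90.        ]
[[262.36049651 278.9351161 ]
 [262.80047806 285.66285203]] (263.25, 269.67857142857144)
```

Call:
jog_arm(
  commands=[
    [[0.3, 0, 0], [0, 0, 0.17], 1],
    [[0.6, 0.1, 0], [0, 0, 0.34], 1],
    [[0.9, 0.2, 0], [0, 0, 0.51], 1],
    [[1.2, 0.4, 0], [0, 0, 0.68], 1],
    [[1.2, 0.4, 0], [0, 0, 0.68], 1],
    [[1.2, 0.4, 0], [0, 0, 0.68], 1],
  ],
)

```text
time_s: 5.28
position: [614.3, -205.9, 59.3]
eef_rot: [-3.14, -0.002, 0.528]
ft_force: [1.7, 7.2, 1.4]
gripper_width: 0.155
```

Run:
```python
from h import *
c=wcam(cap('wrist','w5'));s=c['state'];print(s['position'],s['eef_rot'],s['ft_force'],s['wrist_torque'],s['gripper_width'])
im=c['pixels'][120:330,140:390];cv2.imwrite('pics/w5z.png',cv2.resize(im,None,fx=2.8,fy=2.8,interpolation=cv2.INTER_CUBIC))
```

```text
[ 614.29804798 -205.8693625    59.34720451] [-3.14016543e+00 -1.95299098e-03  5.28389174e-01] [1.68123974 7.1969412  1.39370734] [ 1.05617773 -0.20215413 -0.01565122] 0.1549259149649695
```

View pics/w5z.png

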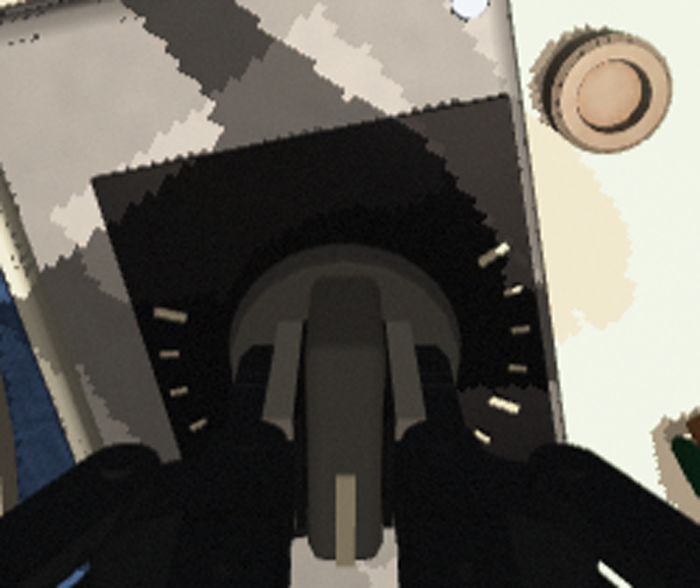

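Call:
jog_arm(
  commands=[
    [[0.3, 0, 0], [0, 0, 0.17], 1],
    [[0.6, 0.1, 0], [0, 0, 0.34], 1],
    [[0.9, 0.2, 0], [0, 0, 0.51], 1],
    [[1.2, 0.4, 0], [0, 0, 0.68], 1],
    [[1.2, 0.4, 0], [0, 0, 0.68], 1],
    [[1.2, 0.4, 0], [0, 0, 0.68], 1],
  ],
)

```text
time_s: 6.08
position: [616.4, -205.4, 59.4]
eef_rot: [-3.139, -0.002, -0.152]
ft_force: [3.7, 7.3, 0.4]
gripper_width: 0.158
```

Run:
```python
from h import *
c=wcam(cap('wrist','w6'));s=c['state'];print(s['position'],s['eef_rot'],s['ft_force'],s['wrist_torque'],s['gripper_width'])
im=c['pixels'][120:330,140:390];cv2.imwrite('pics/w6z.png',cv2.resize(im,None,fx=2.8,fy=2.8,interpolation=cv2.INTER_CUBIC))
```

```text
[ 616.35902301 -205.41140771   59.36021789] [-3.13888050e+00 -2.38148656e-03 -1.51819982e-01] [3.72422146 7.28037483 0.44822655] [ 1.1824624  -0.4599798  -0.04328183] 0.15757479465766122
```

View pics/w6z.png

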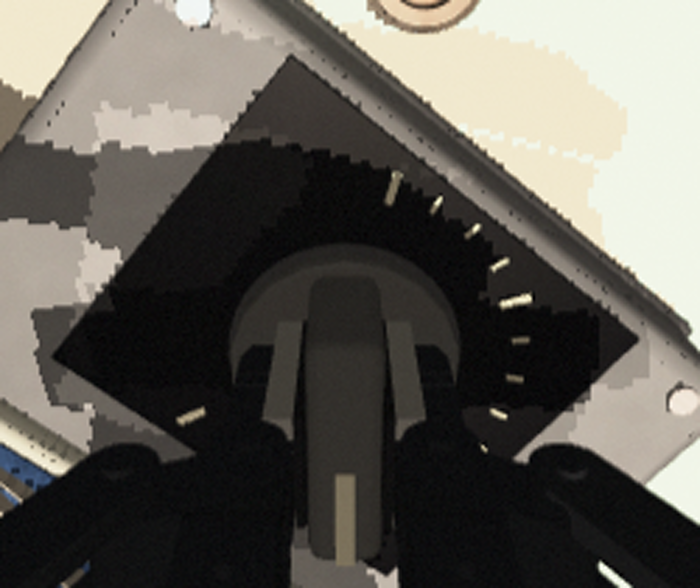

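Call:
jog_arm(
  commands=[
    [[0, 0, 0], [0, 0, 0], 1],
    [[0, 0, 0], [0, 0, 0], 0.5],
    [[0, 0, 0], [0, 0, 0], 0.5],
    [[0, 0, 0], [0, 0, 0], 0.5],
    [[0, 0, -60], [0, 0, 0], 0.5],
    [[0, 0, -120], [0, 0, 0], 0.5],
    [[0, 0, -150], [0, 0, 0], 0.5],
    [[0, 0, -150], [0, 0, 0], 0.5],
    [[0, 0, -150], [0, 0, 0], 0.5],
  ],
)

```text
time_s: 7.25
position: [613.9, -207.0, 208.0]
eef_rot: [-3.141, 0.002, -0.151]
ft_force: [-0.7, 0.1, -0.4]
gripper_width: 0.499
```

Run:
```python
from h import *
c=wcam(cap('wrist','w7'));s=c['state'];print(s['position'],s['eef_rot'],s['ft_force'],s['joint_pos'].round(2),s['gripper_width'],s['qd'].round(3))
im=c['pixels'];cv2.imwrite('pics/w7z.png',cv2.resize(im,None,fx=1.5,fy=1.5,interpolation=cv2.INTER_CUBIC))
```

```text
[ 613.92310489 -207.02340079  207.96350927] [-3.14132395e+00  2.11892019e-03 -1.51246302e-01] [-0.71547345  0.08778909 -0.40621487] [-0.39  0.37  1.59 -0.    1.17 -0.24] 0.4992254330199796 [0.001 0.024 0.021 0.002 0.004 0.   ]
```

View pics/w7z.png

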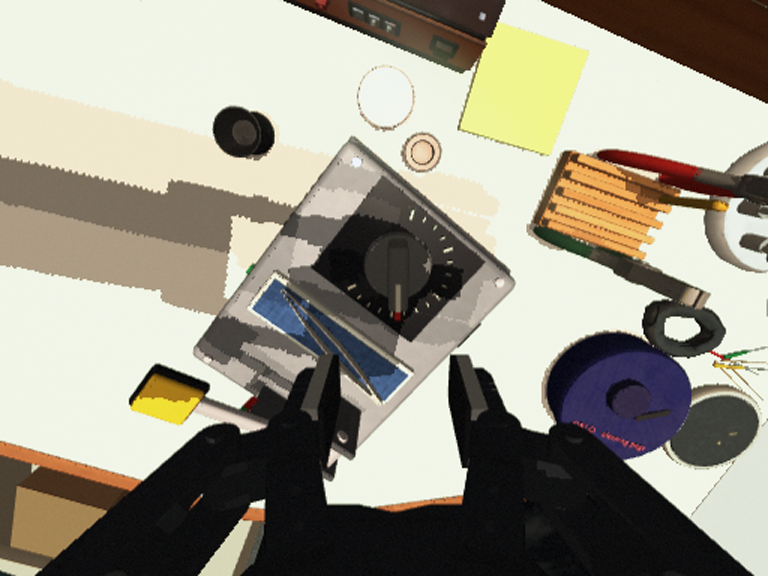

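Pointer at (397,290) and red tab at (397,316) in this x1.5 view: they look aligned. Measure this precisely, along with the paddle.

Run:
```python
from h import *
c=wcam(load('w7'))
im=c['pixels'][110:235,205:350];cv2.imwrite('pics/w7d.png',cv2.resize(im,None,fx=5,fy=5,interpolation=cv2.INTER_CUBIC))
im=c['pixels'][220:320,70:240];cv2.imwrite('pics/w7p.png',cv2.resize(im,None,fx=4.5,fy=4.5,interpolation=cv2.INTER_CUBIC))
```

```text
(no output)
```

View pics/w7d.png

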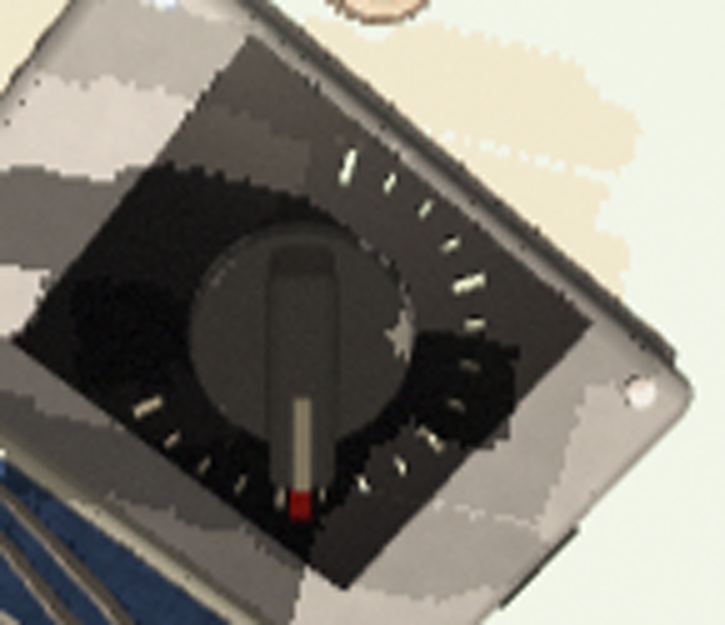

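View pics/w7p.png

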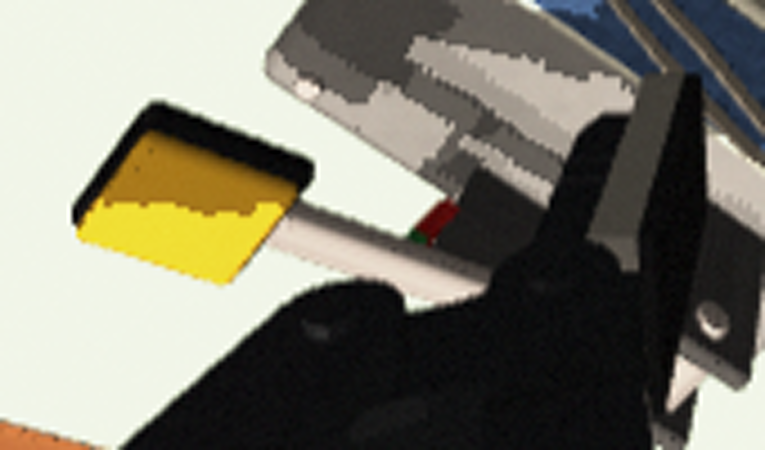

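Run:
```python
from h import *
from scipy.optimize import least_squares
D=lambda u,v:((u+.5)/5+205-.5,(v+.5)/5+110-.5)
P7=lambda u,v:((u+.5)/4.5+70-.5,(v+.5)/4.5+220-.5)
T=lambda u,v:((u+.5)/4.5+195-.5,(v+.5)/4.5+130-.5)
S=lambda u,v:((u+.5)/4+150-.5,(v+.5)/4+160-.5)
A=lambda u,v:((u+.5)/2.3+80-.5,(v+.5)/2.3-.5)
c=wcam(load('w7'))
ticks=[(-2,(348,166)),(-1.75,(390,182)),(-1.5,(426,209)),(-1.25,(450,244)),(-1,(469,283)),(-.75,(475,323)),(-.5,(470,366)),(-.25,(456,404)),(0,(432,439)),(.25,(402,466)),(.5,(363,483)),(1.25,(239,483)),(1.5,(204,465)),(1.75,(171,439)),(2,(147,406))]
P=np.array([atz(c,D(*uv),50.5)[:2] for a,uv in ticks]);a=np.array([x[0] for x in ticks])
r=least_squares(lambda q:(P-np.c_[q[0]+q[3]*np.cos(q[2]-a),q[1]+q[3]*np.sin(q[2]-a)]).ravel(),[613,-208,-.83,41]);print(r.x,np.abs(r.fun).max())
t=load('top0');s=load('side0');w2=wcam(load('w2'))
# paddle top-face corners visible: near order  in each: a=-x+y, b=+x+y, cc=+x-y, d=-x-y
pc={'w7':(c,P7(150,128),P7(303,183),P7(230,285),P7(78,235)),
    'w2':(w2,None,None,None,None),}
# paddle model: hinge (hx,-75,95), lever angle .3 up; paddle top face center at 122 along, 8 above, 32 x 30
def model(q):
    x,y,th,hx,lz=q
    al=lz
    out=[]
    for dx,dy in[(-16,15),(16,15),(16,-15),(-16,-15)]:
        L=122-dx;X=hx-L*np.cos(al)+8*np.sin(al)*1;Z=95+L*np.sin(al)+8*np.cos(al);Y=-75+dy
        out.append((x+np.cos(th)*X-np.sin(th)*Y,y+np.sin(th)*X+np.cos(th)*Y,Z))
    return np.array(out)
obs=[(c,[P7(150,128),P7(303,183),P7(230,285),P7(78,235)]),(t,[T(302,425),T(349,390),T(387,436),T(341,472)]),(s,[S(496,140),S(480,120),S(540,103),S(560,122)]),(w2,[A(219,72),A(181,160),A(108,117),A(139,12)])]
for cc,uv in obs:
    print([ (atz(cc,u,z)).round(1) for u,z in zip(uv,[141,134,134,141])])
```

```text
[ 616.47336469 -208.98044759   -0.84004384   39.76645353] 0.4854679100811836
[array([ 469.3, -226.7,  141. ]), array([ 490.8, -247.2,  134. ]), array([ 468. , -269.2,  134. ]), array([ 446.5, -248.3,  141. ])]
[array([ 466.5, -227.5,  141. ]), array([ 487.6, -248.6,  134. ]), array([ 467. , -269.5,  134. ]), array([ 445.9, -248.8,  141. ])]
[array([ 469.1, -223.7,  141. ]), array([ 483.7, -244.6,  134. ]), array([ 460.8, -267.2,  134. ]), array([ 445.1, -247. ,  141. ])]
[array([ 468.3, -227.1,  141. ]), array([ 486.5, -250.7,  134. ]), array([ 467.8, -268.3,  134. ]), array([ 446.5, -244. ,  141. ])]
```

Call:
jog_arm(
  commands=[
    [[-45, 18, 0], [0, 0, 0.18], 1],
    [[-90, 36, 0], [0, 0, 0.36], 1],
    [[-144, 58, 20], [0, 0, 0.54], 1],
    [[-144, 58, 44], [0, 0, 0.69], 1],
    [[-144, 58, 44], [0, 0, 0.69], 1],
    [[-144, 58, 44], [0, 0, 0.69], 1],
    [[-144, 58, 44], [0, 0, 0.69], 1],
  ],
)

```text
time_s: 8.18
position: [465.1, -243.1, 166.1]
eef_rot: [-3.141, -0.002, -0.839]
ft_force: [0.3, -0.5, 0.3]
gripper_width: -0.004
```

Run:
```python
from h import *
c=wcam(cap('wrist','w8'));s=c['state'];print(s['position'],s['eef_rot'],s['ft_force'],s['joint_pos'].round(2),s['gripper_width'],s['time_s'])
c=cap('side','s8');im=c['pixels'][110:260,170:340];cv2.imwrite('pics/s8z.png',cv2.resize(im,None,fx=4,fy=4,interpolation=cv2.INTER_CUBIC))
```

```text
[ 465.11122504 -243.10651097  166.08574982] [-3.14118334e+00 -1.66316058e-03 -8.39028751e-01] [ 0.28801303 -0.4905313   0.29714283] [-0.56  0.19  1.93 -0.    1.02  0.27] -0.003858110439999354 8.175
```

View pics/w8.png

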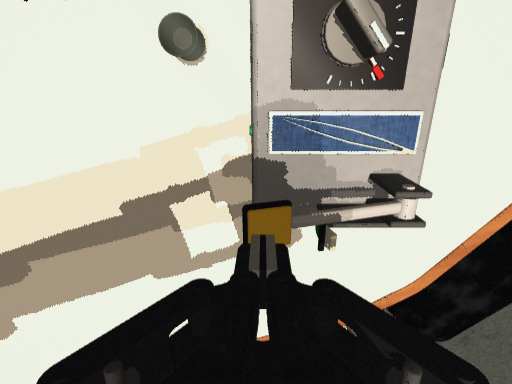

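View pics/s8z.png

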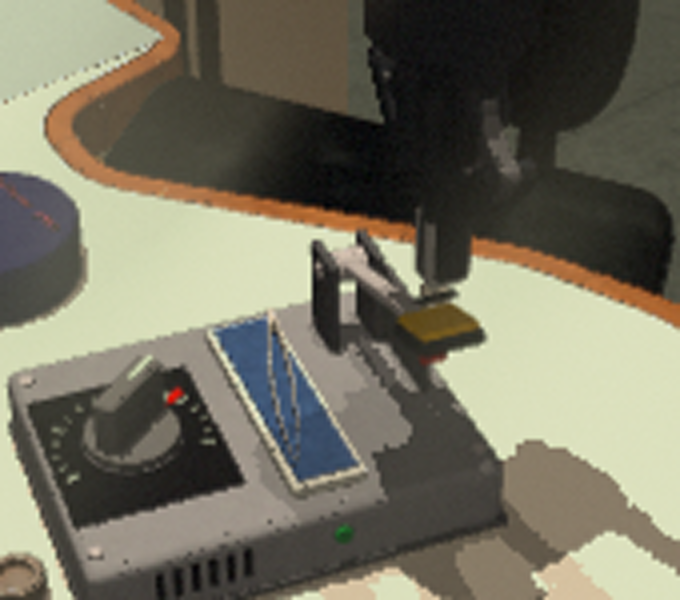

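Call:
jog_arm(
  commands=[
    [[0, 0, 15], [0, 0, 0], 1],
    [[0, 0, 25], [0, 0, 0], 1],
    [[0, 0, 33], [0, 0, 0], 1],
    [[0, 0, 40], [0, 0, 0], 1],
    [[0, 0, 48], [0, 0, 0], 1],
    [[0, 0, 48], [0, 0, 0], 1],
    [[0, 0, 48], [0, 0, 0], 1],
  ],
)

```text
time_s: 9.15
position: [463.9, -242.7, 117.5]
eef_rot: [-3.142, 0.0, -0.841]
ft_force: [-2.0, 2.1, 4.4]
gripper_width: -0.005
```

Run:
```python
from h import *
c=wcam(cap('wrist','w9'));s=c['state'];print(s['position'],s['eef_rot'],s['ft_force'],s['wrist_torque'],s['time_s'])
im=c['pixels'][80:330,190:440];cv2.imwrite('pics/w9z.png',cv2.resize(im,None,fx=2.4,fy=2.4,interpolation=cv2.INTER_CUBIC))
```

```text
[ 463.85579554 -242.74356544  117.47837083] [-3.14159039e+00  2.38666515e-04 -8.41023336e-01] [-2.04246379  2.0604893   4.44024434] [0.31415525 0.29126434 0.04945099] 9.15
```

View pics/w9z.png

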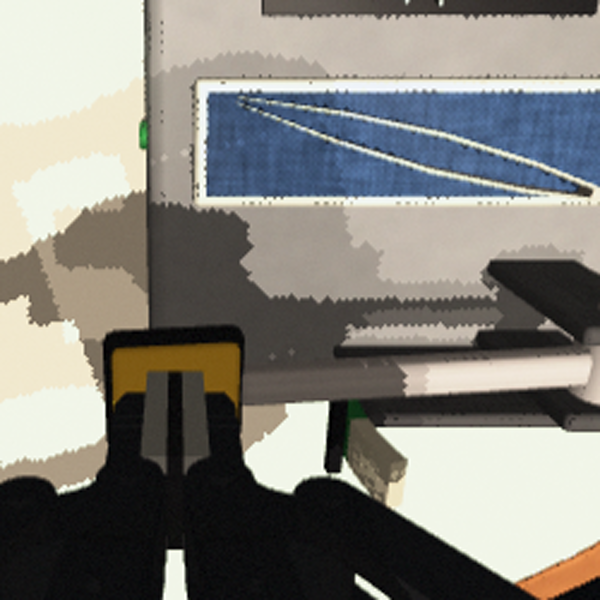

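Call:
jog_arm(
  commands=[
    [[0, 0, 5], [0, 0, 0], 1],
    [[0, 0, 10], [0, 0, 0], 1],
    [[0, 0, 14], [0, 0, 0], 1],
    [[0, 0, 14], [0, 0, 0], 1],
    [[0, 0, 14], [0, 0, 0], 1],
    [[0, 0, 14], [0, 0, 0], 1],
  ],
)

```text
time_s: 9.95
position: [463.4, -242.2, 103.5]
eef_rot: [3.142, 0.002, -0.841]
ft_force: [-2.1, 3.9, 5.7]
gripper_width: 0.003
```

Run:
```python
from h import *
c=wcam(cap('wrist','w10'));s=c['state'];print(s['position'],s['eef_rot'],s['ft_force'],s['wrist_torque'],s['qd'].round(3),s['time_s'])
im=c['pixels'][0:300,190:490];cv2.imwrite('pics/w10z.png',cv2.resize(im,None,fx=2,fy=2,interpolation=cv2.INTER_CUBIC))
c=cap('side','s10');im=c['pixels'][150:260,170:310];cv2.imwrite('pics/s10z.png',cv2.resize(im,None,fx=5,fy=5,interpolation=cv2.INTER_CUBIC))
```

```text
[ 463.39454829 -242.17888938  103.45536378] [ 3.14158903e+00  1.64509442e-03 -8.41137520e-01] [-2.12071214  3.92585542  5.66160405] [0.60041069 0.40905345 0.03783631] [ 0.001  0.001 -0.    -0.     0.003 -0.001] 9.95
```

View pics/w10z.png

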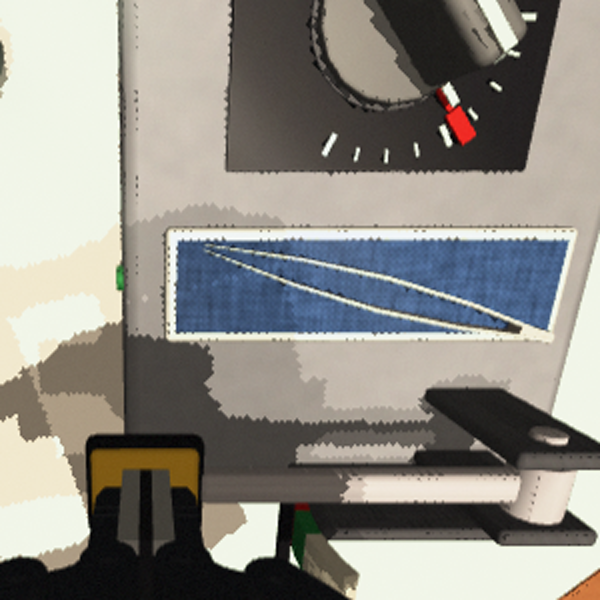

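View pics/s10z.png

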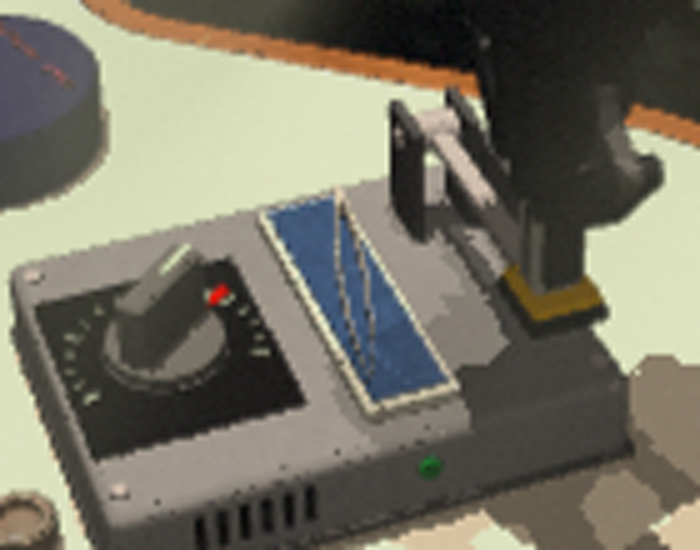

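Run:
```python
from h import *
s=robot.state();print(s['position'],s['ft_force']);print(robot.close_job())
```

```text
[ 463.38230288 -242.19784659  103.47300489] [-2.58053412  3.7901904   5.62432666]
the job is handed in; nothing more can be done
None
```

The dial is set at the red marker and the job is handed in, with the arm still holding the lever at about level. `close_job` gave no verdict, so what follows rests on my own checks.

- **Dial:** With the lever up, I gripped the bar, turned it about 1.36 rad clockwise and let go. A wrist picture from above then showed the white pointer in line with the red tab. The marker measured about 0.88 rad in two earlier views, which agreed to about 0.02 rad.
- **Lever:** I pressed the paddle down slowly with shut fingers. At hand-in the fingertips were at z = 103.5 mm (level is 103 mm) with 5.6 N upward force (about 5.8 N expected at level). The estimated lever angle is about 0.30 rad, well short of the 0.47 rad trip. I did not see the black pointer in the green band clearly, because the gripper was partly in the way.
- **Tweezers and other objects:** In the last pictures the tweezers lie on the pad. I saw no contact with the loupe, pill box or setting die, but did not measure their positions again at the end. The robot's clock stood at about 10 s.
- **Disagreement:** The gripper's position and the wrist camera differed by 3–4 mm on where the dial's axis is. I turned the dial about a point roughly midway between them, and the side force stayed at about 8 N or less.

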